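# Check a mould frame's inside corner with a square

### The arm

A 6-joint arm with a two-finger parallel gripper is mounted at the origin on the work surface. World frame = base frame: x ahead of the robot, y to its left, z up, the work surface at z = 0. Lengths are in m, angles in rad, forces in N, time in s.
With the tool pointing down it reaches from about 0.35 to 0.8 m from the base axis. Payload 7.3 kg.
Tool frame: the origin (TCP) lies between the finger pads; the fingertips stand 25 mm ahead of it and the grasp point (between the pads) lies 6 mm ahead of it (r.tip_extent is the distance from the TCP to the fingertips, in m); z points along the fingers, y is the direction in which the jaws open and shut (so a half turn about z gives the same grasp; the last joint's range is limited). The gripper opens to 85 mm and grips with 20 to 120 N. Pads are 22 mm wide; open, the fingers measure 114 mm over their backs; the gripper's body (76 mm by 85 mm) begins 54 mm behind the grasp point. The pads swing forward as they close: fully open they stand 13 mm farther back than shut.
Start: joints at [-1.402, 0.342, 1.524, -0, 1.275, -0.146], TCP at [0.163, -0.499, 0.256] pointing down, gripper open.
Joint ranges: [-2.53, 2.53], [-0.77, 2.02], [0.04, 2.7], [-1, 4.14], [0.28, 2.66], [-3.11, 3.11]. Speed limits (rad/s): [2.57, 2.57, 3.14, 3.14, 3.14, 3.14].

### API

Orientations are given as a unit quaternion [x, y, z, w].
In Python, from workcell import r, command_gripper, optics gives the robot as it stands. The module is installed in compiled form; this text tells all that it offers. Calls block until the motion is done:
- r.reach(position, orientation): joint-space move of the TCP to a pose.
- r.move_straight(position, orientation=None, speed=0.15, max_force=None): straight line of the TCP; orientation=None keeps the orientation; speed is the mean speed in m/s. With max_force (N) it stops when the force on the tool has changed by that much, and returns True; else False.
- r.movej(angles): joint-space move.
- command_gripper(opening, force=None): finger opening in m; force is the grip in N (None keeps the last); returns when the fingers have stopped.
- r.hold(seconds).
- r.solve_ik(position, orientation): joint angles nearest the present ones, or None.
- r.read_state(): the state.
- optics.get_image(name): name is "scene" or "side" or "wrist"; returns (picture, depth): 384x512x3 uint8, red, green, blue; 384x512 float32, m along the optical axis (not along the pixel's ray), 0 where there is no reading.
- optics.camera_model(name): a dict with "K" (3x3 intrinsics, pixels), "k1" (the pictures are not rectified: a ray, as slopes to the right and down, at radius r is drawn at 1 + k1 r^2 times it, then the intrinsics apply), "R" (3x3) and "t" (3): a world point X has camera coordinates R X + t; the wrist camera has in their place "tool_from_camera" (4x4, takes a point from camera to tool coordinates, whose origin is the TCP and whose axes are the flange's). Camera axes: x right, y down, z forward; pixel columns grow to the right and rows downward; lengths in m; the calibration is good to about 2 mm. A picture is of the moment at which its call begins: read the wrist's pose just before it. camera_model takes no time and is no camera call.
A pose or a line that the arm cannot do raises r.PlanningError and nothing moves.
- r.finish_job(): hands the job in, once; it reports no verdict.
The state is a dict: "time_s": time; "joint_positions": joint angles; "dq": joint speeds; "tau": joint torques, N m; "eef_pos": TCP position; "eef_rot": TCP orientation; "contact_force": force on the tool from outside, world axes, zero at the start; "torque": the same for the moment, N m; "grip_width": finger opening in m.
Only numpy, scipy, OpenCV 4.12 (cv2) and the standard library are available. Lean on these libraries where they do the work, as an engineer would, in place of code of your own. Each camera call takes 0.05 s, during which the arm holds its last target.

### The job

On the mould maker's bench, pick up the braced steel square (the L-shaped one with a black grip, not the straight one) and press its outer corner into the inside corner of the bolted frame, so that both outer edges bear flush against the two bars at once. Keep hold and press for about a second, then let go and leave the square lying flat on the bench in that corner.

Things in the scene. Friction and masses are not known exactly. Their poses are not given: they have to be found in the camera images.
- square: Loose L-shaped steel square lying flat, 0.45 kg. Legs 125 mm long (outer edge), 22 wide, 18 high, at 90 degrees. A cross brace carries a black upright grip, 14 mm thick (x), 60 long (y), from 16 to 62 mm up. Origin: underside, below the grip's middle, near the balance point. +x points to the outer corner; legs run back from it at 45 degrees to -x. z up. Starts right of the robot, x roughly ahead.
- square_corner (a point): The sharp outer corner of the square, on its underside, 66 mm from the square's origin along its +x. A straightedge with the same grip lies near the square: a bystander.
- frame: Corner of two steel bars bolted at 90 degrees, fixed, to the robot's left. Origin: at bench height where the bars' inner faces meet. +x points along the bisector out through the corner, roughly away from the robot; the bars run back at 45 degrees to -x, the open side facing the robot. z up. With the square fully home its corner is at this origin and both +x agree; ground, oiled faces.
- bar_left: The frame's bar on the +y side: 175 mm long from the inside corner, 36 wide, 24 high, inner face upright. Origin at the inside corner at bench height, its x along the bar away from the corner, its +y pointing into the open side. Loop handle on its outer side; a bolted plate on top outside the corner reaches 33 mm up with its bolt.
- bar_right: The frame's bar on the -y side: 175 mm long from the inside corner, 36 wide, 24 high, inner face upright. Origin at the inside corner at bench height, its x along the bar away from the corner, its -y pointing into the open side. Three hinge knuckles on its outer side.
Not all that is in view belongs to the job. Leave any purple look-alike of the square alone.

How it is judged:
By the outcome, as a careful person would: the job done as asked, in the order asked, and still so for the second after the job is handed in, with the robot touching nothing.
It also fails if it takes over 42 s, if anything falls off the work surface, if the arm or the gripper's body presses on something with over 40 N, if the wrist force passes 120 N, or if a joint passes its speed limit or range.

## Working session

There is one attempt and no reset: what is moved stays moved. The work goes in short steps, each a Python script; the robot and the scene stay as the last script left them, time stands still between calls to the robot, and variables do not carry over. Pictures are saved under pics/ and viewed, and the job is handed in when it is done.

```bash
mkdir -p pics
python3 - <<'E'
from workcell import r, command_gripper, optics
import cv2,numpy as np
for n in ("scene","side","wrist"):
    s=r.read_state()
    im,d=optics.get_image(n)
    np.savez(f"pics/{n}0.npz",im=im,d=d,pos=s["eef_pos"],rot=s["eef_rot"])
    cv2.imwrite(f"pics/{n}0.png",cv2.cvtColor(im,cv2.COLOR_RGB2BGR))
    m=optics.camera_model(n); print(n,{k:np.round(v,4).tolist() for k,v in m.items()})
print(s)
E
```

```text
scene {'K': [[399.6825, 0.0, 249.5743], [0.0, 399.6825, 193.1135], [0.0, 0.0, 1.0]], 'k1': -0.051, 'R': [[-0.2172, 0.9761, 0.0062], [0.4912, 0.1147, -0.8635], [-0.8436, -0.1845, -0.5044]], 't': [0.1309, -0.2057, 1.2106]}
side {'K': [[464.8724, 0.0, 257.1959], [0.0, 464.8724, 191.1039], [0.0, 0.0, 1.0]], 'k1': -0.1214, 'R': [[-0.9326, -0.3608, 0.0122], [-0.2334, 0.5767, -0.7829], [0.2754, -0.733, -0.622]], 't': [0.4343, 0.1744, 0.8075]}
wrist {'K': [[298.191, 0.0, 244.7962], [0.0, 298.191, 191.697], [0.0, 0.0, 1.0]], 'k1': -0.0011, 'tool_from_camera': [[-0.001, -0.9649, -0.2625, 0.0673], [1.0, -0.0006, -0.0016, 0.0002], [0.0014, -0.2625, 0.9649, -0.1178], [0.0, 0.0, 0.0, 1.0]]}
{'time_s': 0.1, 'joint_positions': array([-1.40200389e+00,  3.42609604e-01,  1.52491665e+00,  1.20282001e-05,
        1.27539048e+00, -1.46016165e-01]), 'dq': array([-0.00106872, -0.00086622, -0.00140853,  0.00019858, -0.0017648 ,
        0.00039721]), 'tau': array([ 1.38219690e-03, -4.34448981e+01, -2.46489930e+01, -2.45721603e-04,
        4.69047896e-03,  2.20168289e-05]), 'eef_pos': array([ 0.16252021, -0.49887598,  0.25571967]), 'eef_rot': array([ 9.87637558e-01,  1.56753361e-01, -1.78719415e-06, -6.62063910e-04]), 'contact_force': array([-0.52714855, -0.26490116,  0.50478365]), 'torque': array([ 0.02539484, -0.01719714,  0.00620227]), 'grip_width': 0.08539724729080807}
```

View pics/scene0.png

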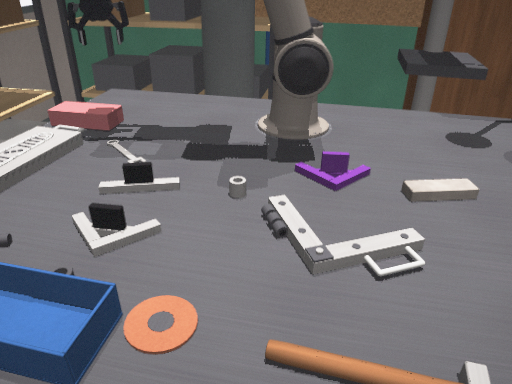

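View pics/side0.png

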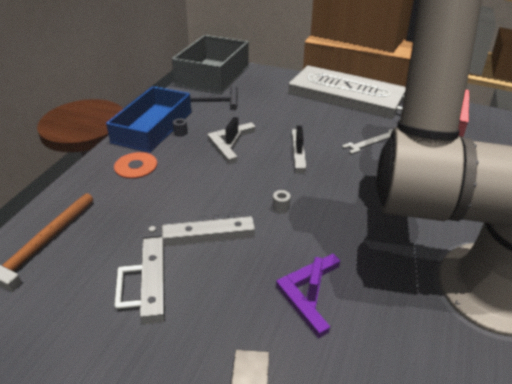

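View pics/wrist0.png

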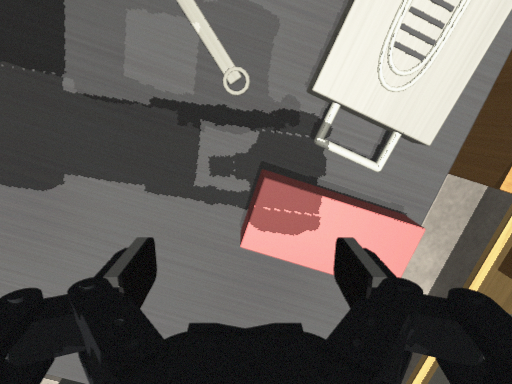

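The scene view shows the braced square near pixel (115,225), with its corner at about (97,249). The straightedge is at (138,180), the frame's inside corner at about (313,245), and the purple decoy at (335,172). The wrist view shows none of these. Next I'll get rough positions by casting rays, then look from above each one.

```bash
cat > h.py <<'E'
from workcell import r, command_gripper, optics
import cv2,numpy as np
from scipy.spatial.transform import Rotation as Ro
def rays(cam,px,pos=None,rot=None):
    m=optics.camera_model(cam);K=np.array(m["K"]);k1=m["k1"]
    px=np.atleast_2d(np.asarray(px,float))
    d=(px-[K[0,2],K[1,2]])/[K[0,0],K[1,1]]
    u=d.copy()
    for _ in range(15): u=d/(1+k1*(u**2).sum(1,keepdims=True))
    v=np.c_[u,np.ones(len(u))]
    if cam=="wrist":
        T=np.array(m["tool_from_camera"]);R=Ro.from_quat(rot).as_matrix()
        return R@T[:3,3]+pos,(R@T[:3,:3]@v.T).T
    R=np.array(m["R"]);t=np.array(m["t"])
    return -R.T@t,(R.T@v.T).T
def plane(cam,px,z,pos=None,rot=None):
    o,v=rays(cam,px,pos,rot)
    return o+v*((z-o[2])/v[:,2])[:,None]
def depthpts(cam,px,d,pos=None,rot=None):
    o,v=rays(cam,px,pos,rot); return o+v*np.array([d[int(round(y)),int(round(x))] for x,y in np.atleast_2d(px)])[:,None]
def down(yaw): # tool z down, tool x at yaw in world
    return (Ro.from_euler('z',yaw)*Ro.from_euler('x',np.pi)).as_quat()
def snap(n,tag):
    s=r.read_state(); im,d=optics.get_image(n)
    np.savez(f"pics/{tag}.npz",im=im,d=d,pos=s["eef_pos"],rot=s["eef_rot"])
    cv2.imwrite(f"pics/{tag}.png",cv2.cvtColor(im,cv2.COLOR_RGB2BGR)); return im,d,s["eef_pos"],s["eef_rot"]
E
python3 - <<'E'
from h import *
d=np.load("pics/scene0.npz")["d"]; ds=np.load("pics/side0.npz")["d"]
P=dict(corner=(96,249),legA=(75,217),legB=(158,230),grip=(107,206),straight=(138,170),fr=(317,252),frL=(420,236),frR=(280,200))
for k,p in P.items(): print(k,plane("scene",p,0.05 if k in("grip","straight") else .02)[0].round(3),depthpts("scene",p,d)[0].round(3))
# yaw check
print(Ro.from_quat([0.9876,0.15675,0,0]).as_matrix().round(2))
T=np.array(optics.camera_model("wrist")["tool_from_camera"]);print(T.round(2))
E
```

```text
corner [ 0.698 -0.239  0.02 ] [ 0.692 -0.244  0.015]
legA [ 0.621 -0.329  0.02 ] [ 0.62  -0.33   0.019]
legB [ 0.624 -0.161  0.02 ] [ 0.606 -0.171  0.006]
grip [ 0.615 -0.261  0.05 ] [ 0.631 -0.249  0.062]
straight [ 0.471 -0.27   0.05 ] [ 0.47  -0.271  0.049]
fr [0.623 0.118 0.02 ] [0.639 0.118 0.033]
frL [0.539 0.291 0.02 ] [0.543 0.29  0.023]
frR [0.474 0.033 0.02 ] [0.479 0.034 0.023]
[[ 0.95  0.31  0.  ]
 [ 0.31 -0.95  0.  ]
 [ 0.    0.   -1.  ]]
[[-0.   -0.96 -0.26  0.07]
 [ 1.   -0.   -0.    0.  ]
 [ 0.   -0.26  0.96 -0.12]
 [ 0.    0.    0.    1.  ]]
```

Run:
```python
from h import *
for nm,p,y in(("frame",(0.54,0.12,.26),-.3),("sq",(0.63,-.245,.22),0),("goal",(0.56,.14,.06),-.3)):
  for s in(1,-1):
    q=r.solve_ik(list(p),down(y+s*np.pi/2)); print(nm,s,None if q is None else np.round(q,2))
s=-1
try: r.reach([0.56,.14,.27],down(-.3-np.pi/2))
except Exception as e: print(e)
snap("wrist","wf"); print(r.read_state()["time_s"],r.read_state()["eef_pos"])
```

```text
frame 1 [ 0.08  0.39  1.44 -0.    1.31  0.38]
frame -1 [ 0.08  0.39  1.44  0.    1.31 -2.76]
sq 1 [-0.48  0.65  1.11  0.    1.38 -0.48]
sq -1 [-0.48  0.65  1.11 -0.    1.38  2.66]
goal 1 [ 0.11  0.65  1.6  -0.    0.89  0.41]
goal -1 [ 0.11  0.65  1.6  -0.    0.89 -2.73]
2.8583 [0.56017387 0.13928014 0.26996934]
```

View pics/wf.png

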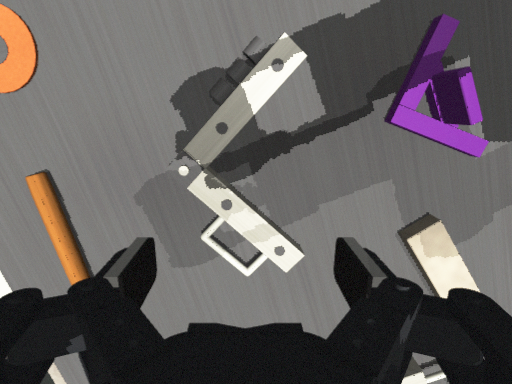

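The frame is clearly seen, with its inside corner near (205,170). The bars run from there to (306,57) and (303,255), and the decoy is at (440,100). I'll fit the inner top edges next.

```bash
cat >> h.py <<'E'
def cloud(tag):
    f=np.load(f"pics/{tag}.npz"); yy,xx=np.mgrid[0:384,0:512]
    px=np.c_[xx.ravel(),yy.ravel()]; o,v=rays("wrist",px,f["pos"],f["rot"])
    return (o+v*f["d"].ravel()[:,None]).reshape(384,512,3),f
E
python3 - <<'E'
from h import *
C,f=cloud("wf")
ok=f["d"]>0
tab=ok&(abs(C[...,2])<.012); print("table z",np.median(C[tab][:,2]),C[tab][:,2].std())
im=f["im"]; hsv=cv2.cvtColor(im,cv2.COLOR_RGB2HSV)
for p in[(222,128),(278,65),(228,205),(280,250),(250,180),(245,120),(265,215),(255,115),(290,230),(195,183)]: print(p,C[p[1],p[0]].round(4),hsv[p[1],p[0]])
z=np.clip((C[...,2]+.01)/.06*255,0,255).astype(np.uint8); z[~ok]=0
cv2.imwrite("pics/wfz.png",cv2.resize(cv2.applyColorMap(z,cv2.COLORMAP_JET)[20:300,130:340],None,fx=2.1,fy=2.1,interpolation=0))
cv2.imwrite("pics/wfc.png",cv2.resize(cv2.cvtColor(im,cv2.COLOR_RGB2BGR)[20:300,130:340],None,fx=2.1,fy=2.1,interpolation=0))
cv2.imwrite("pics/wfcc.png",np.hstack([cv2.imread("pics/wfc.png"),cv2.imread("pics/wfz.png")])[:, :800])
E
```

```text
table z 0.00032077263229263187 0.0013057432738770116
(222, 128) [0.5734 0.0877 0.0249] [ 0 10 75]
(278, 65) [0.4909 0.0404 0.0254] [  0   6 138]
(228, 205) [0.5965 0.1812 0.0258] [ 30   2 107]
(280, 250) [0.5501 0.2622 0.0245] [ 18  10 125]
(250, 180) [0.5614 0.1637 0.0017] [150   2 130]
(245, 120) [0.5444 0.0871 0.0233] [ 23  26 156]
(265, 215) [ 0.5562  0.2176 -0.    ] [39 20 88]
(255, 115) [0.5308 0.0857 0.0006] [ 10   7 108]
(290, 230) [ 5.291e-01  2.494e-01 -1.000e-04] [ 30   4 128]
(195, 183) [0.6268 0.1414 0.026 ] [ 25  19 229]
```

Run:
```python
import cv2,numpy as np
a=np.hstack([cv2.imread("pics/wfc.png"),cv2.imread("pics/wfz.png")]);print(a.shape)
cv2.imwrite("pics/wfd.png",cv2.resize(a,(800,int(a.shape[0]*800/a.shape[1]))))
```

```text
(588, 882, 3)
```

View pics/wfd.png

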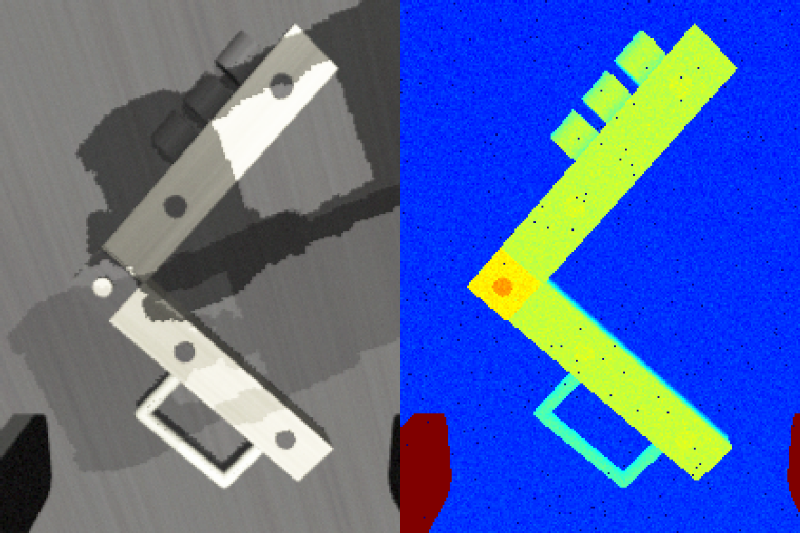

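```bash
cat >> h.py <<'E'
def edge(Q,ax,n,lo,hi,bins=50):
    """Q Nx2 points; ax rough unit axis, n outward normal; robust line through extreme points along n"""
    s=Q@ax;t=Q@n; e=[]
    for a,b in zip(np.linspace(lo,hi,bins+1)[:-1],np.linspace(lo,hi,bins+1)[1:]):
        k=(s>=a)&(s<b)
        if k.sum()>3: i=np.argmax(t[k]); e.append((s[k][i],t[k][i]))
    e=np.array(e); g=np.ones(len(e),bool)
    for _ in range(6):
        c=np.polyfit(e[g,0],e[g,1],1); res=e[:,1]-np.polyval(c,e[:,0]); g=abs(res-np.median(res[g]))<max(2*res[g].std(),4e-4)
    return c,res[g].std(),g.sum()
def line(c,ax,n): # point, dir in the plane
    d=ax+c[0]*n; return c[1]*n,d/np.linalg.norm(d)
def inter(l1,l2):
    A=np.c_[l1[1],-l2[1]]; k=np.linalg.solve(A,l2[0]-l1[0]); return l1[0]+k[0]*l1[1]
E
cat > ff.py <<'E'
from h import *
C,f=cloud("wf"); d=f["d"]
m=((C[...,2]>.020)&(C[...,2]<.029)&(d>0)); m[:, :130]=0;m[:,345:]=0;m[270:]=0
m=cv2.morphologyEx(m.astype(np.uint8),cv2.MORPH_CLOSE,np.ones((3,3)))>0
ys,xs=np.nonzero(m); P=plane("wrist",np.c_[xs,ys],.024,f["pos"],f["rot"])[:,:2]
px=np.diff(plane("wrist",[[230,150],[231,150]],.024,f["pos"],f["rot"])[:,:2],axis=0); px=np.linalg.norm(px); print("px m",px)
c0=np.array([.612,.137]); L=[]
for a,sgn,nm in((114.,+1,"L"),(211.,-1,"R")):
    a=np.radians(a)
    for it in range(3):
        ax=np.array([np.cos(a),np.sin(a)]); n=sgn*np.array([-ax[1],ax[0]])
        Q=P-c0; k=(Q@ax>.03)&(Q@ax<.17)&(abs(Q@n+.018)<.026)
        c,s,g=edge(Q[k],ax,n,.035,.165); l=line(c,ax,n); a=np.arctan2(l[1][1],l[1][0])
    co,so,go=edge(Q[k],ax,-n,.035,.165)
    print(nm,np.degrees(a),"res",s,g,"width",c[1]+co[1]+ (c[0]+co[0])*.1, "end",(Q[(abs(Q@n+.018)<.015)]@ax).max())
    L.append((l[0]+c0-0*n,l[1],n,c))
# width-based half pixel correction ~ px/2 outward
L2=[(l[0]+l[2]*px*.35,l[1]) for l in L]
print("corner",inter(L2[0],L2[1])); a=[np.arctan2(l[1][1],l[1][0])%(2*np.pi) for l in L]
print("angle diff",np.degrees(a[1]-a[0]),"yaw",np.degrees((a[0]+a[1])/2-np.pi))
E
python3 ff.py
```

```text
px m 0.0012186297819478116
L 113.8203002417215 res 0.0002659649049553121 50 width 0.024468036141730185 end 0.16888368327076228
R -149.9592310741541 res 0.00022425787287109108 50 width 0.03624488022881392 end 0.1826189160410046
corner [0.60750587 0.12706477]
angle diff 96.22046868412441 yaw -18.06946541621631
```

```bash
sed -i 's/c0=np.array(\[.612,.137\])/c0=np.array([.604,.127])/; s/((114.,/((119.,/; s/<.026)/<.030)/' ff.py; python3 ff.py
```

```text
px m 0.0012186297819478116
L 119.86867669161745 res 0.00028583053501493377 49 width 0.03579709293745143 end 0.17307897817452567
R -149.96752655566576 res 0.00022537362328322783 50 width 0.042912305585272634 end 0.17068490189712077
corner [0.60740593 0.12698057]
angle diff 90.1637967527168 yaw -15.049424932024138
```

The frame fit passes its checks: 90.16° between the bars, width 35.8 mm, and ends about 175 mm out. The corner is at (0.6074, 0.1270) with a yaw of −15.05°. Next I'll look at the square.

Run:
```python
from h import *
r.reach([0.60,-.245,.22],down(np.pi/2))
snap("wrist","ws"); print(r.read_state()["time_s"],r.read_state()["eef_pos"],r.read_state()["joint_positions"].round(2))
C,f=cloud("ws");z=np.clip((C[...,2]+.01)/.09*255,0,255).astype(np.uint8)
a=np.hstack([cv2.imread("pics/ws.png"),cv2.applyColorMap(z,cv2.COLORMAP_JET)])
cv2.imwrite("pics/wsd.png",cv2.resize(a,(800,300)))
```

```text
4.825 [ 0.60019596 -0.24442455  0.22014316] [-0.5   0.6   1.21  0.    1.34 -0.51]
```

View pics/wsd.png

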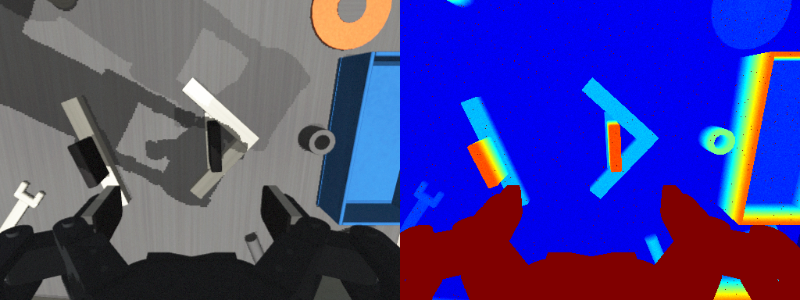

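```bash
cat > fs.py <<'E'
from h import *
import sys
def square(tag,c0,yaw,zt=.018,lo=.010,hi=.026,verbose=True,span=(.02,.115)):
    C,f=cloud(tag); d=f["d"]
    m=((C[...,2]>lo)&(C[...,2]<hi)&(d>0))
    m=cv2.morphologyEx(m.astype(np.uint8),cv2.MORPH_CLOSE,np.ones((3,3)))>0
    ys,xs=np.nonzero(m); P=plane("wrist",np.c_[xs,ys],zt,f["pos"],f["rot"])[:,:2]
    P=P[np.linalg.norm(P-c0,axis=1)<.16]
    u,v=np.argwhere(m).mean(0)[::-1]
    w=plane("wrist",[[300,180],[301,180]],zt,f["pos"],f["rot"])[:,:2]; px=np.linalg.norm(w[1]-w[0])
    L=[]
    for off,sgn in((135,-1),(-135,+1)):
        a=yaw+np.radians(off)
        for it in range(4):
            ax=np.array([np.cos(a),np.sin(a)]); n=sgn*np.array([-ax[1],ax[0]]) # outward
            Q=P-c0; k=(Q@n>-.032)&(Q@n<.008)
            c,s,g=edge(Q[k],ax,n,*span); l=line(c,ax,n); a=np.arctan2(l[1][1],l[1][0])
        k2=(Q@n>-.032)&(Q@ax>.07)
        ci,si,gi=edge(Q[k2],ax,-n,.075,.11,15)
        if verbose: print("leg",np.degrees(a),"res",s,g,"width",c[1]+ci[1]+(c[0]+ci[0])*.09,"end",(Q[(abs(Q@n+.011)<.009)]@ax).max())
        L.append((l[0]+c0+n*px*.35,l[1],n))
    co=inter(L[0][:2],L[1][:2]); a=[np.arctan2(l[1][1],l[1][0])%(2*np.pi) for l in L]
    y=(a[0]+a[1])/2-np.pi
    print("px",px,"corner",co,"diff",np.degrees(a[1]-a[0]),"yaw",np.degrees(y))
    return co,y
if __name__=="__main__":
    co=np.array([.697,-.242]);y=0.
    C,f=cloud("ws"); co=C[176,329,:2]; print("init",C[176,329])
    for i in range(2): co,y=square("ws",co,y)
    o=co-.066*np.array([np.cos(y),np.sin(y)]); print("origin",o)
    m=(C[...,2]>.055)&(C[...,2]<.07); ys,xs=np.nonzero(m); P=plane("wrist",np.c_[xs,ys],.062,f["pos"],f["rot"])[:,:2]
    P=P[np.linalg.norm(P-o,axis=1)<.05].astype(np.float32); print("grip",cv2.minAreaRect(P*1000))
E
python3 fs.py
```

```text
init [ 0.69356714 -0.24695304  0.01730055]
leg 139.0006351683327 res 0.00020743358099746794 50 width 0.021365869535701153 end 0.12258068105773239
leg -131.00688097712808 res 0.00024714995089575114 49 width 0.02309123919721122 end 0.1231579386859137
px 0.0011004691706392189 corner [ 0.69598516 -0.24712407] diff 89.99248385453922 yaw 3.996877095602332
leg 138.9602031885598 res 0.00020314038128492804 50 width 0.02204099570067003 end 0.12450691602151964
leg -131.06127268223327 res 0.0002464044853978116 49 width 0.023035437209949668 end 0.1244436045239944
px 0.0011004691706392189 corner [ 0.69601061 -0.24720908] diff 89.97852412920695 yaw 3.949465253163252
origin [ 0.63016735 -0.25175493]
grip ((630.0751953125, -251.1520538330078), (14.183989524841309, 60.36782455444336), 4.004482269287109)
```

The square fit is good: 89.98° between the legs, width about 22 mm, ends at 124.5 mm. The grip box measures 14.2 × 60.4 mm, centred within 0.7 mm of the predicted origin and matching its yaw. Time to grasp.

```bash
python3 - <<'E'
from h import *
y=np.radians(3.98); p=np.array([.6301,-.2515]); q=down(y+np.pi/2)
command_gripper(.05,50)
r.reach([*p,.11],q)
b=r.move_straight([*p,.053],speed=.12,max_force=15); print("contact",b,r.read_state()["eef_pos"])
command_gripper(0.0,50); s=r.read_state(); print(s["grip_width"],s["contact_force"].round(1),s["time_s"])
r.move_straight([*p,.14],speed=.15); s=r.read_state(); print(s["grip_width"],s["contact_force"].round(1),s["torque"].round(2),s["time_s"])
snap("wrist","wg"); snap("scene","sg")
E
python3 - <<'E'
import cv2,numpy as np
a=np.hstack([cv2.imread("pics/wg.png"),cv2.imread("pics/sg.png")]);cv2.imwrite("pics/g.png",cv2.resize(a,(800,300)))
E
```

```text
contact False [ 0.63073157 -0.25187777  0.05437283]
0.01323263270190689 [-0.8  0.4  5. ] 6.8417
0.013252982633029884 [-0.5  0.8 -4.7] [-0.01 -0.04  0.  ] 7.575
```

View pics/g.png

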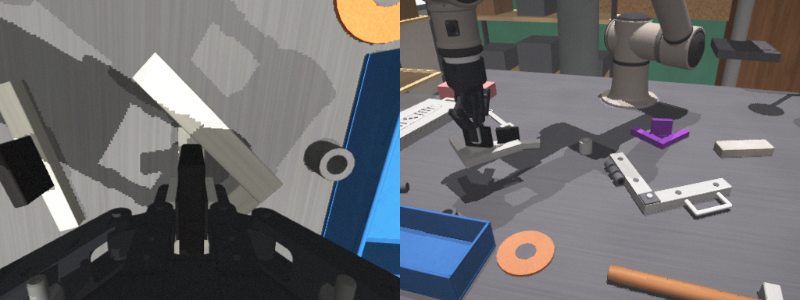

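The square is held: width 13.3 mm, lifted weight about 4.7 N, and it is level. Next I'll carry it over and set it down 20 mm short of the corner.

Run:
```python
from h import *
fy=np.radians(-15.05); u=np.array([np.cos(fy),np.sin(fy)]); F=np.array([.6074,.1270]); H=F-.066*u
q=down(fy+np.pi/2); P=H-.020*u
r.reach([*P,.14],q)
r.move_straight([*P,.075],speed=.15)
s0=r.read_state(); print("free",s0["contact_force"].round(1))
b=r.move_straight([*P,.050],speed=.03,max_force=8); s=r.read_state(); print(b,s["eef_pos"],P,s["contact_force"].round(1),s["torque"].round(2),s["time_s"])
snap("wrist","wp"); snap("scene","sp");snap("side","dp")
print(r.read_state()["eef_pos"],r.read_state()["contact_force"].round(1), Ro.from_quat(s["eef_rot"]).as_matrix().round(4).tolist())
a=[cv2.imread(f"pics/{t}.png") for t in("wp","sp","dp")]
cv2.imwrite("pics/p.png",np.vstack([np.hstack([cv2.resize(a[0],(400,300)),cv2.resize(a[1][120:310,200:450],(400,300))]),np.hstack([cv2.resize(a[2][150:340,80:330],(400,300)),cv2.resize(a[2],(400,300))])]))
```

```text
free [-0.1  0.1 -3.8]
True [0.52420818 0.14939315 0.05406712] [0.52434983 0.14933092] [0.1 1.3 4.6] [ 0.02  0.05 -0.02] 10.4667
[0.52420731 0.14938464 0.05406796] [-0.7  0.5  5.9] [[0.2596, 0.9657, -0.0005], [0.9657, -0.2596, -0.0], [-0.0002, -0.0005, -1.0]]
```

View pics/p.png

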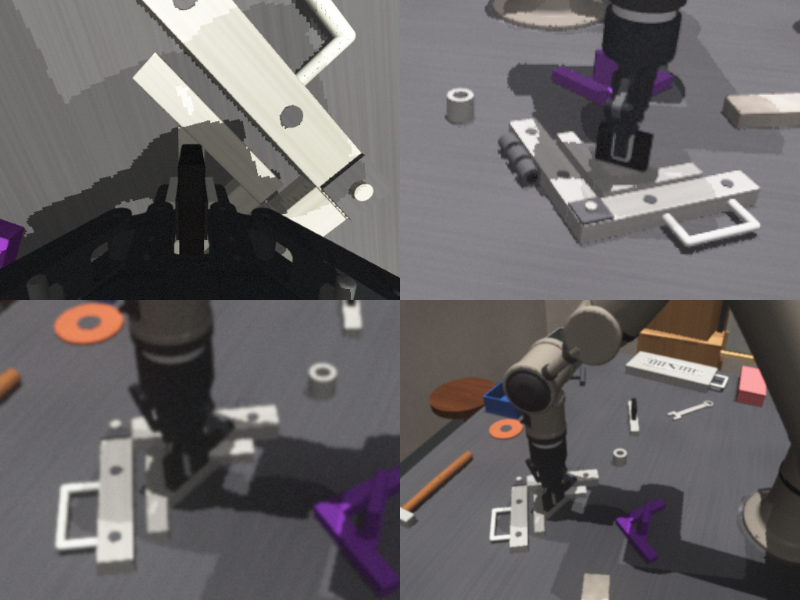

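The square lies flat on the bench about 20 mm short, between the bars, with its gap to the left bar parallel. I'll slide it in while watching the force.

```bash
cat > fr.py <<'E'
from h import *
fy=np.radians(-15.05); u=np.array([np.cos(fy),np.sin(fy)]); v=np.array([-u[1],u[0]]); F=np.array([.6074,.1270]); H=F-.066*u
def rep(tag):
    s=r.read_state(); f=s["contact_force"]; p=s["eef_pos"][:2]-H
    print(tag,"f_u %.1f f_v %.1f f_z %.1f"%(f[:2]@u,f[:2]@v,f[2]),"tz %.2f"%s["torque"][2],"pos u %.2f v %.2f mm"%(p@u*1e3,p@v*1e3),"z %.4f"%s["eef_pos"][2],"yaw %.2f"%np.degrees(np.arctan2(-Ro.from_quat(s["eef_rot"]).as_matrix()[0,0]*-1,1)) if 0 else "","t %.2f"%s["time_s"]); return s
def at(du,dv=0,dyaw=0,z=.0538): return [*(H+du*u+dv*v),z],down(fy+np.pi/2+dyaw)
E
python3 - <<'E'
from fr import *
rep("start")
p,q=at(-.003); print(r.move_straight(p,q,speed=.04,max_force=15)); rep("-3")
p,q=at(.004); print(r.move_straight(p,q,speed=.01,max_force=12)); rep("in"); r.hold(.1); rep("in2")
snap("wrist","w1")
E
```

```text
start f_u -0.8 f_v 0.4 f_z 5.9 tz 0.04 pos u -20.15 v 0.01 mm z 0.0541  t 10.62
False
-3 f_u 0.4 f_v 0.4 f_z 3.1 tz -0.10 pos u -2.24 v 0.13 mm z 0.0541  t 11.22
True
in f_u -1.4 f_v 0.3 f_z 4.0 tz 0.11 pos u -1.33 v 0.08 mm z 0.0541  t 11.65
in2 f_u -1.4 f_v -0.1 f_z 3.3 tz 0.13 pos u -1.33 v 0.08 mm z 0.0541  t 11.75
```

Run:
```python
from fr import *
for du in (0,.001,.002,.003):
    p,q=at(du); b=r.move_straight(p,q,speed=.01,max_force=15); print(du,b); s=rep("in")
    if b: r.hold(.15); rep("h"); break
snap("wrist","w2"); snap("scene","s2"); snap("side","d2")
a=[cv2.imread(f"pics/{t}.png") for t in("w2","s2","d2")]
cv2.imwrite("pics/p2.png",np.vstack([np.hstack([cv2.resize(a[0],(400,300)),cv2.resize(a[1][120:310,200:450],(400,300))]),np.hstack([cv2.resize(a[2][150:340,80:330],(400,300)),cv2.resize(a[0][100:290,120:370],(400,300))])]))
```

```text
0 False
in f_u -6.7 f_v 1.4 f_z 9.8 tz 0.07 pos u -1.30 v 0.09 mm z 0.0541  t 12.09
0.001 False
in f_u -10.3 f_v 1.2 f_z 12.7 tz 0.01 pos u -1.22 v 0.09 mm z 0.0541  t 12.34
0.002 False
in f_u -13.2 f_v 0.5 f_z 14.6 tz 0.03 pos u -1.13 v 0.10 mm z 0.0542  t 12.59
0.003 False
in f_u -16.4 f_v 1.3 f_z 16.9 tz 0.05 pos u -0.91 v 0.22 mm z 0.0542  t 12.84
```

View pics/p2.png

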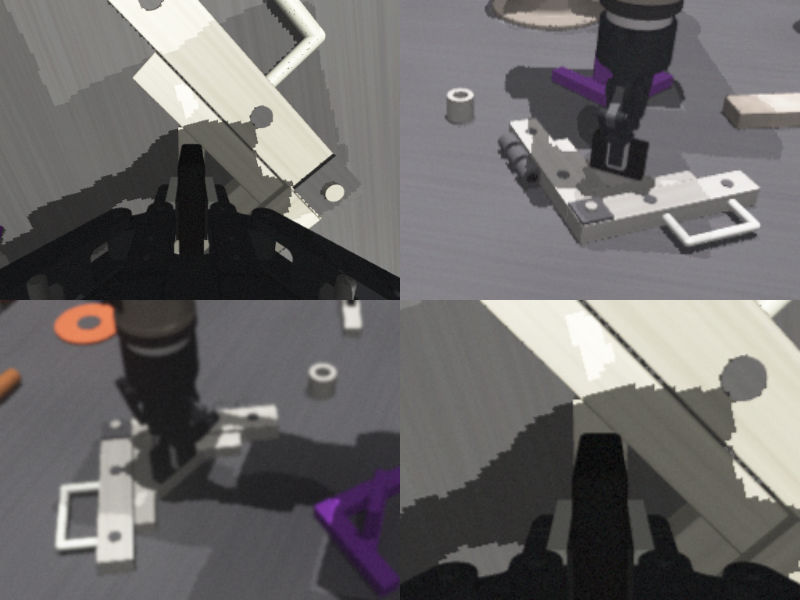

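Both bars carry load: f_v is about 1 N, the twist moment about 0.05 N·m, and the push about 16 N. I'll press harder, test seating with tiny yaw and lateral wiggles, then hold for over a second.

Run:
```python
from fr import *
z=.0545
def mv(du,dv=0,dy=0,tag=""):
    p,q=at(du,dv,np.radians(dy),z); b=r.move_straight(p,q,speed=.02,max_force=25); rep(f"{tag} {b}")
    R=Ro.from_quat(r.read_state()["eef_rot"]).as_matrix(); print("   yaw err vs frame %.2f deg"%(np.degrees(np.arctan2(R[0,0]*-1*-1,1))*0+np.degrees(np.arctan2(R[1,0],R[0,0]))-np.degrees(fy)-90))
mv(.004,.001,0.8,"wig+"); mv(.004,-.001,-0.8,"wig-"); mv(.006,0,0,"press")
mv(.008,0,0,"press2")
for i in range(3): r.hold(.45); rep("hold")
```

```text
wig+ False f_u -14.4 f_v 1.0 f_z 13.3 tz -0.62 pos u 0.00 v 1.09 mm z 0.0543  t 13.24
   yaw err vs frame 0.73 deg
wig- False f_u -14.9 f_v 9.8 f_z 11.9 tz 0.82 pos u -0.01 v 0.81 mm z 0.0544  t 13.49
   yaw err vs frame -0.70 deg
press False f_u -22.7 f_v 5.0 f_z 18.8 tz 0.08 pos u 0.10 v 0.95 mm z 0.0544  t 13.75
   yaw err vs frame 0.04 deg
press2 False f_u -29.6 f_v 6.0 f_z 22.6 tz 0.09 pos u 0.20 v 0.98 mm z 0.0544  t 14.00
   yaw err vs frame 0.05 deg
hold f_u -29.2 f_v 6.3 f_z 23.0 tz 0.09 pos u 0.22 v 0.96 mm z 0.0544  t 14.45
hold f_u -29.3 f_v 6.0 f_z 24.0 tz 0.07 pos u 0.20 v 0.96 mm z 0.0544  t 14.90
hold f_u -29.1 f_v 6.7 f_z 22.4 tz 0.08 pos u 0.19 v 0.95 mm z 0.0544  t 15.35
```

The wiggle let it settle 1.3 mm deeper, and it now sits firm: shifting the command by ±1 mm hardly moves it. I'll recentre laterally, press for over a second, relax and release.

Run:
```python
from fr import *
def mv(du,dv=0,dy=0,z=.0545,tag=""):
    p,q=at(du,dv,np.radians(dy),z); b=r.move_straight(p,q,speed=.02,max_force=25); rep(f"{tag} {b}")
mv(.008,.0016,0.5,tag="a"); mv(.008,.0008,-0.5,tag="b"); mv(.008,.0011,0,tag="press")
r.hold(1.2); rep("held")
mv(.002,.0010,0,.0545,"relax"); rep("relaxed")
command_gripper(.045); rep("open"); s=r.read_state(); print(s["grip_width"])
r.move_straight([*s["eef_pos"][:2],.13],speed=.12); rep("up")
P=H-.10*u
R=s["eef_pos"]; r.reach([*(H-.0*u+.0*v),.26],down(fy+np.pi/2)); rep("look")
snap("wrist","w3"); snap("scene","s3"); snap("side","d3")
C,f=cloud("w3");z=np.clip((C[...,2]+.01)/.06*255,0,255).astype(np.uint8)
a=np.hstack([cv2.imread("pics/w3.png"),cv2.applyColorMap(z,cv2.COLORMAP_JET)])
cv2.imwrite("pics/w3d.png",cv2.resize(a,(800,300)))
```

```text
a False f_u -30.2 f_v -1.9 f_z 25.9 tz -0.39 pos u 0.21 v 1.11 mm z 0.0544  t 15.60
b False f_u -29.1 f_v 2.2 f_z 24.1 tz 0.52 pos u 0.21 v 1.08 mm z 0.0545  t 15.85
press False f_u -28.5 f_v 1.0 f_z 24.9 tz 0.05 pos u 0.23 v 1.06 mm z 0.0544  t 16.10
held f_u -29.1 f_v 0.8 f_z 24.9 tz 0.16 pos u 0.23 v 1.08 mm z 0.0545  t 17.30
relax True f_u -0.7 f_v -0.3 f_z 2.7 tz 0.07 pos u -0.17 v 1.12 mm z 0.0543  t 17.57
relaxed f_u -0.7 f_v -0.3 f_z 2.7 tz 0.07 pos u -0.17 v 1.12 mm z 0.0543  t 17.57
open f_u 0.4 f_v -0.2 f_z -1.3 tz -0.02 pos u -0.27 v 1.02 mm z 0.0541  t 17.98
0.044815181608262
up f_u 0.7 f_v -1.0 f_z 0.0 tz -0.02 pos u -0.69 v 0.84 mm z 0.1295  t 18.77
look f_u 0.3 f_v 0.2 f_z 0.0 tz -0.01 pos u -0.26 v -0.11 mm z 0.2595  t 19.35
```

View pics/w3d.png

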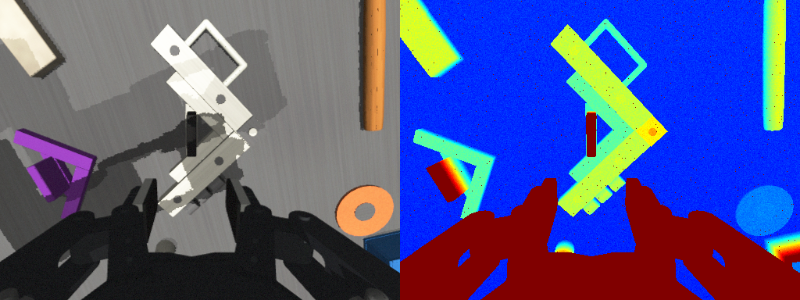

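The picture shows the square nested in the corner, legs along both bars, corner near (243,131), with no visible gap. I'll check numerically, comparing the square's leg inner edges (which should sit 22 mm from the bar faces), its leg ends and its grip.

```bash
cat > ck.py <<'E'
from fr import *
import sys
tag=sys.argv[1]
C,f=cloud(tag); Z=cv2.medianBlur(C[...,2].astype(np.float32),3); 
def pts(lo,hi,zp):
    m=(Z>lo)&(Z<hi)&(f["d"]>0); ys,xs=np.nonzero(m); return plane("wrist",np.c_[xs,ys],zp,f["pos"],f["rot"])[:,:2]
B=pts(.0213,.030,.024); S=pts(.010,.0213,.018); 
for sgn,nm in((1,"L"),(-1,"R")):
    a=fy+sgn*np.radians(135); ax=np.array([np.cos(a),np.sin(a)]); n=sgn*np.array([-ax[1],ax[0]]) # n into open side
    Qb=B-F; k=(abs(Qb@n+.012)<.02); c,sd,g=edge(Qb[k],ax,n,.04,.165 if nm=="L" else .12)
    Qs=S-F; k=(Qs@n>-.002)&(Qs@n<.027)
    c2,sd2,g2=edge(Qs[k],ax,n,.072,.118,20); c3,sd3,g3=edge(Qs[k&(Qs@n>.0025)],ax,-n,.04,.118,20)
    print(nm,"bar face ang %.2f off %.2f mm (at 95)"%(np.degrees(c[0]),1e3*np.polyval(c,.095)),"| sq inner ang %.2f off %.2f"%(np.degrees(c2[0]),1e3*np.polyval(c2,.095)),"sd",(sd*1e3).round(2),(sd2*1e3).round(2),"gap->",round(1e3*(np.polyval(c2,.095)-np.polyval(c,.095))-22,2),"leg end",round(((Qs[(Qs@n>.006)&(Qs@n<.018)])@ax).clip(0,.14).max()*1e3,1))
    # table-level pixels between bar and leg?
    G=C.reshape(-1,3); q=G[:,:2]-F; t=(q@ax>.02)&(q@ax<.12)&(q@n>-.005)&(q@n<.015); print("  pixels at bench level in seam zone",int((t&(G[:,2]<.008)&(f["d"].ravel()>0)).sum()),"of",int(t.sum()))
g=pts(.055,.07,.062); g=g[np.linalg.norm(g-H,axis=1)<.05]; rc=cv2.minAreaRect((g*1e3).astype(np.float32)); d=np.array(rc[0])/1e3-H
print("grip",rc,"du dv mm",(d@u*1e3).round(2),(d@v*1e3).round(2))
E
python3 ck.py w3
```

```text
L bar face ang 0.14 off -1.17 mm (at 95) | sq inner ang -7.55 off 21.94 sd 0.22 1.56 gap-> 1.11 leg end 125.7
  pixels at bench level in seam zone 2 of 4765
R bar face ang -0.08 off 0.94 mm (at 95) | sq inner ang -0.98 off 23.82 sd 0.25 0.0 gap-> 0.87 leg end 123.6
  pixels at bench level in seam zone 0 of 1836
grip ((543.8388671875, 145.44664001464844), (59.372703552246094, 13.736051559448242), 74.54993438720703) du dv mm -0.17 1.31
```

```bash
sed -i 's/S=pts(.010/S=pts(.0155/' ck.py
python3 - <<'E'
from fr import *
for t,(a,b,dy) in {"w4":(-.03,0,np.pi/2)}.items():
    r.reach([*(H+a*u+b*v),.20],down(fy+dy)); rep(t); snap("wrist",t)
    C,f=cloud(t); k=cv2.imread(f"pics/{t}.png")
cv2.imwrite("pics/w4c.png",cv2.resize(k[0:300,130:430],(600,600),interpolation=cv2.INTER_CUBIC))
E
for t in w3 w4; do python3 ck.py $t; done
```

```text
w4 f_u -0.4 f_v -0.9 f_z 0.7 tz -0.02 pos u -30.15 v -0.06 mm z 0.1994  t 19.88
L bar face ang 0.14 off -1.17 mm (at 95) | sq inner ang -7.34 off 21.90 sd 0.22 1.52 gap-> 1.07 leg end 125.7
  pixels at bench level in seam zone 2 of 4764
R bar face ang -0.01 off 0.93 mm (at 95) | sq inner ang -1.00 off 22.90 sd 0.25 0.0 gap-> -0.02 leg end 123.6
  pixels at bench level in seam zone 0 of 1836
grip ((543.8399658203125, 145.44581604003906), (59.37210464477539, 13.7358980178833), 74.54936981201172) du dv mm -0.17 1.31
L bar face ang 0.09 off -0.74 mm (at 95) | sq inner ang -6.67 off 22.37 sd 0.18 1.62 gap-> 1.11 leg end 125.7
  pixels at bench level in seam zone 0 of 2220
R bar face ang -0.41 off 1.21 mm (at 95) | sq inner ang -3.79 off 23.72 sd 0.21 0.89 gap-> 0.51 leg end 123.9
  pixels at bench level in seam zone 0 of 1772
grip ((543.67822265625, 145.91648864746094), (60.08536911010742, 14.281328201293945), 74.95149230957031) du dv mm -0.45 1.72
```

View pics/w4c.png

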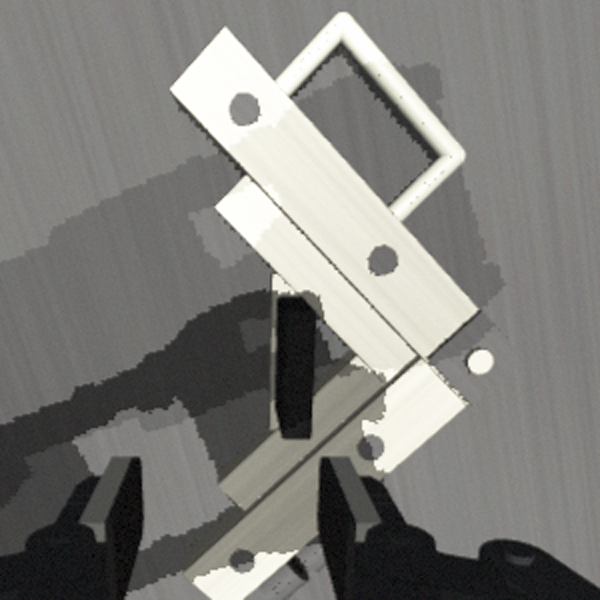

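The seam shows as a thin, even dark line along both legs, which is the 6 mm step of the bar face. The brace joins the leg at about 93 mm, which spoiled the left inner-edge fit, so I'll refit beyond it.

```bash
sed 's/n,.072,.118,20)/n,.104,.120,9)/; s/np.polyval(c2,.095)/np.polyval(c2,.112)/g; s/1e3\*(np.polyval(c2,.112)-np.polyval(c,.095))/1e3*(np.polyval(c2,.112)-np.polyval(c,.112))/' ck.py > ck2.py; for t in w3 w4; do python3 ck2.py $t | grep gap; done
python3 - <<'E'
from h import *
# seam fit: square side (outer edge against the bar) via leg end corners in w4 : outer-end positions relative to bar face
E
```

```text
L bar face ang 0.14 off -1.17 mm (at 95) | sq inner ang 0.32 off 20.61 sd 0.22 0.0 gap-> -0.26 leg end 125.7
R bar face ang -0.01 off 0.93 mm (at 95) | sq inner ang -1.00 off 22.61 sd 0.25 0.0 gap-> -0.32 leg end 123.6
L bar face ang 0.09 off -0.74 mm (at 95) | sq inner ang 0.96 off 21.29 sd 0.18 0.0 gap-> -0.0 leg end 125.7
R bar face ang -0.41 off 1.21 mm (at 95) | sq inner ang -2.18 off 23.00 sd 0.21 0.0 gap-> -0.08 leg end 123.9
```

Near the leg ends both gaps are zero within pixel noise (−0.3 to 0 mm). The leg ends also come out at about 125 mm from the corner once the frame offset is allowed for. I'm handing the job in.

Run:
```python
from h import *
print(r.finish_job(), r.read_state()["time_s"])
```

```text
the job is handed in; nothing more can be done
the job is handed in; nothing more can be done
```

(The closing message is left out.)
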